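# Set the stirrer's speed selector to its green dot and start it

## Task

Set the magnetic stirrer for this beaker and start it: with a fingertip, push the speed selector's pointer handle round from the side until it has clicked into the position at the green dot, and only then press the white start key all the way down and let it come up again. Push gently and never take the handle between the fingers, and leave the beaker on the stirrer and the things standing round it where they are.

Things in the scene. Friction and masses are not known exactly. Their poses are not given: they have to be found in the camera images.
- stirrer: Magnetic stirrer, light grey, 280 x 200 mm, fixed; origin: centre of its underside on the desk; x from its control deck to its stirring plate, y to its left, z up. Dark flat deck: x = -0.135 to -0.005, top 55 mm above the desk; on it the selector (x = -0.070, y = 0.024) and the start key (x = -0.070, y = -0.072). Rear part: x = -0.005 to 0.140, 78 mm high, with the white stirring plate.
- selector_axis (a point): The selector's vertical axis where it meets the deck surface (55 mm above the desk); fixed to the stirrer, axes as the stirrer's.
- selector_top (a point): Point on the selector's axis at the top of its handle, 37 mm above the deck; x axis along the handle to its pointer end, z up. Handle: light grey upright bar, 7 to 37 mm above the deck, 12 mm wide from the axis to the pointer end 42 mm out (black line on top), 18 mm wide in the tail 25 mm out on the other side. Under it a round black skirt, radius 24 mm, top 7.5 mm above the deck.
- selector_tip (a point): The pointer end of the handle: 42 mm from the axis, at the handle's top (37 mm above the deck).
- selector (a joint): Angle, clockwise positive from above; 9 click positions at k x 0.628 rad (36 deg), k = 0 to 8, a white mark at each, stops at both ends. k = 0 points 144 deg anticlockwise of the stirrer's x, k = 4 along x, k = 8 144 deg clockwise. A spring draws the handle into the nearest click and holds it; past half-way it snaps to the next. About 0.13 N m turns it. Starts at rest at one of k = 3 to 6.
- dot_green: Green round dot sticker, 16 mm across, flat on the deck, 60 mm from the selector's axis, just outside one of the marks; the origin is its centre. The four dots sit outside the marks k = 1, 2, 7 and 8, in an order that changes from run to run.
- dot_yellow: Yellow dot sticker of the same kind, for another vessel: not wanted here.
- dot_red: Red dot sticker of the same kind: not wanted here.
- dot_blue: Blue dot sticker of the same kind: not wanted here.
- start_top (a point): Centre of the top of the white round start key, 22 mm across, in a dark grey ring 38 mm across whose top is 6 mm above the deck; the top of the key is 10 mm above the deck. It moves straight down.
- start (a joint): Travel of the start key: 0 up, 0.004 m fully down, with a spring that needs 1.2 N to start and 4 N to go fully down; it comes up by itself.
- beaker: Empty glass beaker, 72 mm across, 90 mm tall, loose on the stirring plate (its foot 78 mm above the desk, its rim 168 mm); the origin is the centre of its underside. It is about 140 mm behind the selector's axis. A white stirring bar lies in it.
- flask: Conical glass flask, 78 mm across, 135 mm tall, loose on the desk to the left of the stirrer; origin at the centre of its underside.
- reagent_b: White screw-cap bottle with a blue cap, 58 mm across, 123 mm tall, loose on the desk; origin at the centre of its underside.
- pen_2: Red and white marker pen, 135 mm long, 17 mm thick, lying on the desk; origin at the centre of its underside.
- tray_tube1: Sample tube with a blue cap, 100 mm long, 18 mm thick, lying on the desk; origin at the centre of its underside.
Mind the look-alikes: they are no part of the job. Leave any orange or red look-alike of the beaker alone.

How it is judged (in metres and radians):
On the way, in this order (a step that is already met when the one before it is completed fails the run):
1. the selector's pointer rests at the green dot, the start key not yet pressed (horizontal distance between selector_tip and dot_green below 0.02 m and value of joint start below 0.001 m and velocity of joint selector between -0.1 and 0.1 rad/s), for 0.2 s.
2. the start key is pressed all the way down (horizontal distance between selector_tip and dot_green below 0.02 m and value of joint start above 0.003 m), for 0.05 s.
At the end, for the whole second after the job is handed in: The selector rests in the click position at the green dot (pointer within about 0.17 rad of the dot's direction), the start key is up again after having been fully down, and the beaker stands upright within 15 mm of where it stood (all of step 1 and distance of beaker from where it was at the start of the episode below 0.015 m and angle between beaker's own z axis and vertical below 0.1 rad); the robot touches nothing.
It fails at once if the start key is pressed while the selector is not at the green dot (horizontal distance between selector_tip and dot_green above 0.02 m and value of joint start above 0.0015 m).
It fails at once if the selector's handle is taken between the fingers (contact force between the fingers and stirrer above 0.5 N and y of the grasp point in the frame of selector_top between -0.007 and 0.007 m and x of the grasp point in the frame of selector_top between -0.04 and 0.05 m and z of the grasp point in the frame of selector_top below 0.004 m).
It fails at once if the fingers push on the stirrer's controls or case with more than 40 N (contact force between the fingers and stirrer above 40 N).
It fails at once if the beaker is pushed along or lifted (distance of beaker from where it was at the start of the episode above 0.02 m).
It fails at once if a thing standing round the stirrer is pushed away or lifted (distance of any of flask, reagent_b, pen_2, tray_tube1 from where it was at the start of the episode above 0.025 m).
It also fails if it takes over 45 s, if anything falls off the work surface, if the arm or the gripper's body presses on something with over 40 N, if the wrist force passes 120 N, or if a joint passes its speed limit or range.

## Robot

A 7-joint arm with a two-finger parallel gripper is mounted at the origin on a cart in front of the work surface, level with it; the furniture and walls round the work are solid. World frame = base frame: x ahead of the robot, y to its left, z up, the work surface at z = 0. Lengths are in mm, angles in rad, forces in N, time in s.
With the tool pointing down it reaches from about 400 to 875 mm from the base axis. Payload 4.4 kg.
Tool frame: the origin (TCP) lies on the centre line of the jaws, within the pads' length; the fingertips stand 19 mm ahead of it and the grasp point (between the pads) is the TCP; z points along the fingers, y is the line along which they close (so a half turn about z gives the same grasp; the last joint's range is limited). The gripper opens to 85 mm and grips with 20 to 120 N. Pads are 22 mm wide; open, the fingers measure 114 mm over their backs; the gripper's body (76 mm by 85 mm) begins 54 mm behind the grasp point. The pads swing forward as they close: fully open they stand 13 mm farther back than shut.
Start: joints at [1.096, 0.628, 0.038, 1.517, -0.027, 0.996, -0.02], TCP at [258.408, -596.442, 250.313] pointing down, gripper open.
Joint ranges: [-3.06, 3.06], [-0.37, 2.12], [-1.25, 1.32], [0.18, 2.47], [-1.1, 4.24], [0.23, 1.98], [-2.94, 2.94]. Speed limits (rad/s): [2.57, 2.57, 3.14, 3.14, 3.14, 3.14, 3.14].

## Interface

Orientations are given as [roll, pitch, yaw] about the fixed x, y, z axes, in that order (R = Rz(yaw) Ry(pitch) Rx(roll)).
In Python, from cell import ctrl, viewer, silhouettes gives the robot as it stands.
- The arm moves only by the shell command python3 -m creep 'ROWS'. ROWS is JSON, a list of rows, each an object with "jaw": the gripper command: -1 is shut, 1 is fully open, values between are in proportion; "xyz": the shift along the tool's x, y, z in mm, a list of three; "angular": the turn, a rotation vector about the tool's x, y, z in rad, a list of three. In form: [{"jaw": jaw, "xyz": [tx, ty, tz], "angular": [rx, ry, rz]}, ...]. A call has 1 to 12 rows; each row is the pose to reach, as a shift and turn from the pose commanded when the call began, along the tool's axes at that moment; what a row does not reach only later rows make up. A row lasts 1/8 s, in which the tool goes at most 62.5 mm and 10.7 degrees, less where a joint would pass 70% of its speed; a pose out of reach is approached as far as the arm can. A call with a gripper value outside its range is refused whole. The fingers move at their own pace and stop on an object; the grip force is fixed at half the most. Time passes only in rows, so rows that repeat a pose let the fingers close. It gives the time, the measured TCP pose, the force, the opening and the grip force at its end, in the units of the state.
- ctrl.read_state(): the state, without advancing time (a new reading comes with each control period).
- viewer.get_image(name): name is "side" or "top" or "wrist"; returns (picture, depth): 420x560x3 uint8, red, green, blue; 420x560 float32, mm along the optical axis (not along the pixel's ray), 0 where there is no reading.
- viewer.camera_model(name): a dict with "fx", "fy", "cx", "cy" (pixels), "T" (4x4, takes a point from camera to world coordinates). Camera axes: x right, y down, z forward; pixel columns grow to the right and rows downward; lengths in mm; the calibration is good to about 2 mm. A picture is of the moment at which its call begins: read the wrist's pose just before it. camera_model takes no time and is no camera call; for the wrist camera it gives the pose at the moment of the call.
- ctrl.finish_job(): hands the job in; it is judged then, once.
Trained networks look in the newest picture that a camera, given by its name, has taken for a name from the list of things; names that differ only in an ending like _2 or _b are one class to them, and where a whole thing is asked for, a point or a joint stands for the part that bears it (a point fixed in the world has none). Each returns a list of dicts, best first, with "score" (0 to 1); they miss things now and then, are a little off and sometimes report something else, mostly with a low value. They report only what shows in the picture. A call takes as long as a camera call. They do not tell look-alikes from the thing itself.
- silhouettes(camera, target): "pixels" (420x560 bool, what is visible of it) and "xy" ([column, row] in pixels, amid what is visible of it).
The state is a dict: "clock": time; "qpos": joint angles; "qd": joint speeds; "tau": joint torques, N m; "eef_pos": TCP position; "tool_rot": TCP orientation; "force": force on the tool from outside, world axes, zero at the start; "torque": the same for the moment, N m; "width": finger opening in mm; "gripper_force": force on a finger pad.
Only numpy, scipy, OpenCV 4.12 (cv2) and the standard library are available. Lean on these libraries where they do the work, as an engineer would, in place of code of your own. Each camera call takes 0.05 s, during which the arm holds its last target. There are 200 camera calls.

## Working session

There is one attempt and no reset: what is moved stays moved. The work goes in short steps, Python scripts to look and compute and a shell command to move; the robot and the scene stay as the last step left them, time stands still between calls to the robot, and variables do not carry over. Pictures are saved under pics/ and viewed, at most 10 in all, crops included, and the job is handed in when it is done.

```bash
mkdir -p pics; ls
cat > h.py <<'E'
import numpy as np, cv2
from cell import ctrl, viewer, silhouettes
def snap(n,f):
    p,d=viewer.get_image(n); cv2.imwrite('pics/'+f+'.png',p[:,:,::-1]); np.savez('/tmp/'+n,p=p,d=d); return p,d
def pt(n,u,v,d):
    m=viewer.camera_model(n); c=np.array([(u-m['cx'])/m['fx']*d,(v-m['cy'])/m['fy']*d,d,1]); return (np.array(m['T'])@c)[:3]
def onz(n,u,v,z):
    m=viewer.camera_model(n);T=np.array(m['T']); r=T[:3,:3]@np.array([(u-m['cx'])/m['fx'],(v-m['cy'])/m['fy'],1]); return T[:3,3]+r*(z-T[2,3])/r[2]
E
python3 - <<'E'
from h import *
s=ctrl.read_state();print(s['clock'],s['eef_pos'],s['tool_rot'],s['width'],s['force'])
for n in ['top','side']:
    p,d=snap(n,n+'0')
    print(n,np.array(viewer.camera_model(n)['T']).round(2).tolist(),viewer.camera_model(n)['fx'])
    for t in ['stirrer','selector','start_top','dot_green','dot_yellow','dot_red','dot_blue','beaker','flask','reagent_b']:
        for r in silhouettes(n,t)[:2]:
            u,v=r['xy'];dd=d[r['pixels']];dd=dd[dd>0]
            print(t,round(r['score'],2),np.round(r['xy']),r['pixels'].sum(),pt(n,u,v,np.median(dd)).round(0) if len(dd) else '')
E
```

```text
pics
0.0 [ 258.17367534 -595.88981321  249.38953695] [-3.13968805e+00  1.24184553e-05  4.08783170e-01] 85.30236586013292 [-0.42178611  0.16926592  0.30256342]
top [[0.02, -0.98, 0.22, 256.26], [-1.0, -0.02, 0.01, -4.94], [-0.0, -0.22, -0.98, 1328.21], [0.0, 0.0, 0.0, 1.0]] 502.3657085405291
stirrer 0.56 [276. 223.] 61 [498.  -7.  67.]
selector 0.63 [239. 220.] 310 [502.  87.  80.]
start_top 0.41 [275. 220.] 49 [506.  -4.  70.]
dot_green 0.38 [256. 200.] 7208 [558.  47.  64.]
beaker 0.98 [185. 155.] 756 [684. 240.  45.]
beaker 0.85 [181. 222.] 795 [505. 244.  30.]
flask 0.63 [133. 240.] 757 [449. 359.  54.]
reagent_b 0.64 [415. 169.] 599 [ 646. -361.   87.]
side [[-0.87, -0.22, 0.43, -42.03], [-0.49, 0.35, -0.8, 1050.84], [0.03, -0.91, -0.41, 609.55], [0.0, 0.0, 0.0, 1.0]] 427.72019019348954
stirrer 0.78 [257. 224.] 3787 [530.  89.  54.]
selector 0.48 [268. 223.] 196 [494.  94.  70.]
selector 0.26 [351. 211.] 35 [ 355. -228.   17.]
dot_yellow 0.24 [351. 210.] 71 [ 359. -243.   14.]
beaker 0.93 [231. 190.] 755 [628.  83. 137.]
beaker 0.88 [192. 229.] 770 [655. 236.  67.]
reagent_b 0.61 [292. 172.] 420 [ 645. -362.   58.]
```

Run:
```python
from h import *
p=cv2.imread('pics/top0.png');cv2.imwrite('pics/t.png',np.hstack([cv2.resize(p,(440,330)),cv2.resize(p[150:260,195:315],(360,330),interpolation=cv2.INTER_CUBIC)]))
```

```text
(no output)
```

View pics/t.png

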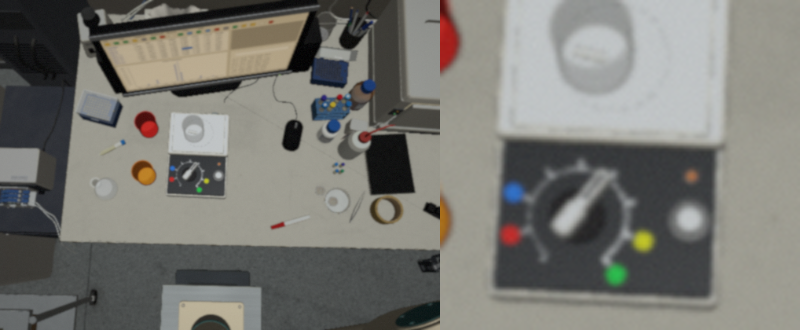

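View pics/side0.png

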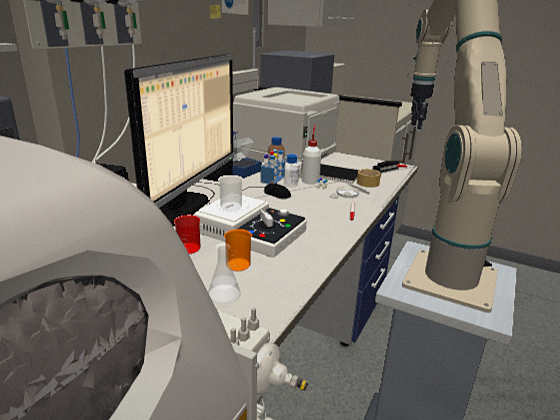

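The top view, in the crop (×3, offset 195,150), shows dots of blue (73,192), red (70,235), yellow (203,240) and green (176,274). In the full picture, green is at about (254,241). The pointer's thin end aims up and to the right, so it's about k=5. Green is at the lower right, which fits k=8, the clockwise end stop. The orange and red beaker look-alikes stand to the left; the real beaker is on the plate.

```bash
cat > fit.py <<'E'
from h import *
from scipy.optimize import least_squares
def fit(n,p,box=None):
    h=cv2.cvtColor(p,cv2.COLOR_RGB2HSV).astype(int);H,S,V=h[...,0],h[...,1],h[...,2]
    A=np.array([-70,24]);R=lambda a:60*np.array([np.cos(a),np.sin(a)])
    ang=lambda k:np.radians(144-36*k)
    obs=[]
    for c,k,lo,hi in [('green',8,45,80),('yellow',7,24,36),('blue',2,100,120),('red',1,-5,6)]:
        Hs=np.where(H>170,H-180,H)
        m=((Hs>=lo)&(Hs<=hi)&(S>130)&(V>90)).astype(np.uint8)
        if box: b=np.zeros_like(m);b[box[1]:box[3],box[0]:box[2]]=1;m&=b
        nn,l,st,ce=cv2.connectedComponentsWithStats(m)
        if nn<2: print('no',c);continue
        i=1+np.argmax(st[1:,4]); w=onz(n,*ce[i],55); obs.append((A+R(ang(k)),w)); print(c,ce[i].round(1),st[i,4],w.round(1))
    f=lambda q:np.concatenate([np.array([[np.cos(q[2]),-np.sin(q[2])],[np.sin(q[2]),np.cos(q[2])]])@a+q[:2]-w[:2] for a,w in obs])
    r=least_squares(f,[560,60,0]);q=r.x;print('pose',q.round(3),'res',r.fun.round(1))
    M=np.array([[np.cos(q[2]),-np.sin(q[2])],[np.sin(q[2]),np.cos(q[2])]])
    for nm,a in [('axis',A),('key',[-70,-72]),('tip5',A+R(ang(5))*.7),('tip8',A+R(ang(8))*.7),('green',A+R(ang(8)))]: print(nm,(M@a+q[:2]).round(1))
if __name__=='__main__':
    d=np.load('/tmp/top.npz'); fit('top',d['p'],(208,190,270,250))
E
python3 fit.py; python3 -c "
from h import *
d=np.load('/tmp/top.npz')['d'];print(pt('top',240,220,d[220,240]),pt('top',277.7,223,d[223,278]),onz('top',277.7,223,65),pt('top',254,241,d[241,254]))"
```

```text
green [253.1 241.1] 35 [453.1  50.3  55. ]
yellow [262.5 229.9] 33 [482.8  27.1  55. ]
blue [219.  213.8] 39 [522.7 140.9  55. ]
red [217.9 227.9] 35 [485.3 142.   55. ]
pose [ 5.72034e+02  5.85430e+01 -2.40000e-02] res [ 0.1 -0.2 -0.1  0.5 -0.1 -0.   0.1 -0.3]
axis [502.6  84.2]
key [500.3 -11.8]
tip5 [536.   58.7]
tip8 [468.1  60.4]
green [453.3  50.1]
[500.93244148  83.47362037  88.20363055] [498.88689655 -11.62186128  70.31883898] [499.91280037 -11.65012568  65.        ] [454.55666028  48.23719828  48.4867895 ]
```

```bash
R='' ; python3 -m creep '[{"jaw":-1,"xyz":[465,-540,0],"angular":[0,0,0.41]},{"jaw":-1,"xyz":[465,-540,0],"angular":[0,0,0.41]},{"jaw":-1,"xyz":[465,-540,0],"angular":[0,0,0.41]},{"jaw":-1,"xyz":[465,-540,0],"angular":[0,0,0.41]},{"jaw":-1,"xyz":[465,-540,0],"angular":[0,0,0.41]},{"jaw":-1,"xyz":[465,-540,0],"angular":[0,0,0.41]},{"jaw":-1,"xyz":[465,-540,0],"angular":[0,0,0.41]},{"jaw":-1,"xyz":[465,-540,0],"angular":[0,0,0.41]},{"jaw":-1,"xyz":[465,-540,0],"angular":[0,0,0.41]},{"jaw":-1,"xyz":[465,-540,0],"angular":[0,0,0.41]},{"jaw":-1,"xyz":[465,-540,0],"angular":[0,0,0.41]},{"jaw":-1,"xyz":[465,-540,0],"angular":[0,0,0.41]}]'
```

```text
clock: 2.6
eef_pos: [471.3, 88.4, 250.5]
tool_rot: [-3.14, -0.001, 0.004]
force: [0.1, -0.0, 0.0]
width: -0.2
gripper_force: 0.0
```

Run:
```python
from fit import *
s=ctrl.read_state();print(s['eef_pos'],s['tool_rot'],np.array(viewer.camera_model('wrist')['T']).round(2).tolist())
p,d=snap('wrist','w0'); fit('wrist',p)
```

```text
[471.30749471  88.35896113 250.54415521] [-3.13978378e+00 -1.41910638e-03  4.35113313e-03] [[0.0, -0.96, -0.28, 541.62], [-1.0, -0.0, 0.0, 88.73], [-0.0, 0.28, -0.96, 374.08], [0.0, 0.0, 0.0, 1.0]]
green [320.  205.6] 272 [455.3  51.8  55. ]
yellow [346.  174.4] 290 [485.   29.2  55. ]
blue [28.7 17.9] 338 [612.4 295.5  55. ]
red [540.5 286.4] 453 [ 372.9 -172.1   55. ]
pose [566.164  85.882   0.716] res [  28.9  -52.2   36.2  -26.4 -138.3 -182.3   73.3  260.9]
axis [497.6  58. ]
key [560.7 -14.4]
tip5 [539.4  61.7]
tip8 [488.2  17.1]
green [484.2  -0.5]
```

View pics/w0.png

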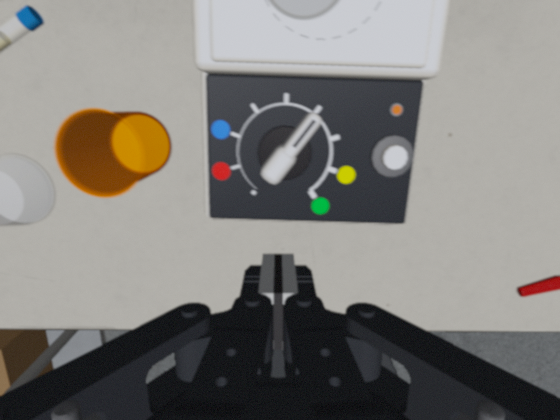

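The pointer is at k=5 (tip at about (318,110)) and green is at (320,205), at the k=8 mark, so it needs 3 clicks clockwise. Both views agree to about 2 mm. I'm going down on the handle's left (anticlockwise) side.

```bash
python3 - <<'E'
from fit import *
d=np.load('/tmp/wrist.npz'); fit('wrist',d['p'],(195,75,425,225)); print(onz('wrist',396,157,65))
E
python3 -m creep '[{"jaw":-1,"xyz":[40,-5,0],"angular":[0,0,0]},{"jaw":-1,"xyz":[71,-9,0],"angular":[0,0,0]},{"jaw":-1,"xyz":[71,-9,40],"angular":[0,0,0]},{"jaw":-1,"xyz":[71,-9,80],"angular":[0,0,0]},{"jaw":-1,"xyz":[71,-9,110],"angular":[0,0,0]},{"jaw":-1,"xyz":[71,-9,125],"angular":[0,0,0]},{"jaw":-1,"xyz":[71,-9,125],"angular":[0,0,0]}]'
```

```text
green [320.  205.6] 272 [455.3  51.8  55. ]
yellow [346.  174.4] 290 [485.   29.2  55. ]
blue [220.1 129. ] 306 [524.8 142.8  55. ]
red [220.8 170.7] 285 [487.7 143.6  55. ]
pose [ 5.74223e+02  6.03110e+01 -2.40000e-02] res [ 0.2  0.1 -0.   0.2 -0.1 -0.2 -0.1 -0.1]
axis [504.8  86. ]
key [502.5 -10. ]
tip5 [538.2  60.5]
tip8 [470.3  62.1]
green [455.4  51.9]
[502.3940878  -11.63468228  65.        ]
clock: 3.52
eef_pos: [541.1, 92.3, 124.9]
tool_rot: [3.141, 0.001, -0.002]
force: [-0.8, 0.6, -0.1]
width: -0.3
gripper_force: 0.0
```

```bash
python3 -m creep '[{"jaw":-1,"xyz":[0,-5,0],"angular":[0,0,0]},{"jaw":-1,"xyz":[0,-5,0],"angular":[0,0,0]}]'
python3 - <<'E'
from fit import *
p,d=snap('wrist','w1'); p,d=snap('side','s1'); 
a=cv2.imread('pics/w1.png');b=cv2.imread('pics/s1.png')[140:300,190:350]
cv2.imwrite('pics/c1.png',np.hstack([cv2.resize(a,(400,300)),cv2.resize(b,(300,300),interpolation=cv2.INTER_CUBIC)]))
E
```

```text
clock: 3.78
eef_pos: [542.3, 98.8, 126.5]
tool_rot: [-3.141, -0.002, -0.0]
force: [0.0, 0.2, -0.0]
width: -0.1
gripper_force: 0.0
```

View pics/c1.png

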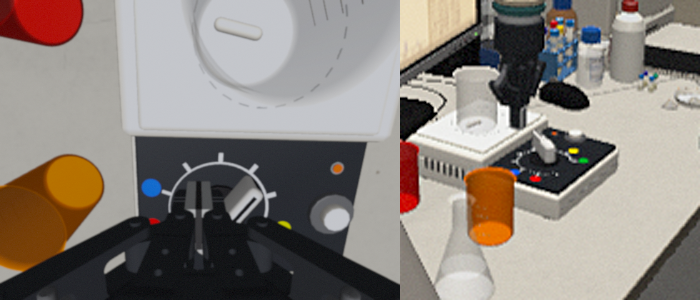

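The closed fingers (200,200 in the left half) are just left of the handle (240,205), and the beaker is clear. I'll lower them.

```bash
python3 -m creep '[{"jaw":-1,"xyz":[0,0,15],"angular":[0,0,0]},{"jaw":-1,"xyz":[0,0,26],"angular":[0,0,0]},{"jaw":-1,"xyz":[0,0,32],"angular":[0,0,0]},{"jaw":-1,"xyz":[0,0,32],"angular":[0,0,0]}]'
```

```text
clock: 4.38
eef_pos: [541.0, 97.7, 92.5]
tool_rot: [3.141, 0.002, -0.001]
force: [-0.5, -0.4, 0.7]
width: -0.1
gripper_force: 0.0
```

```bash
python3 -m creep '[{"jaw":-1,"xyz":[-1,6,0],"angular":[0,0,0]},{"jaw":-1,"xyz":[-2,12,0],"angular":[0,0,0]},{"jaw":-1,"xyz":[-3,18,0],"angular":[0,0,0]},{"jaw":-1,"xyz":[-4,22,0],"angular":[0,0,0]},{"jaw":-1,"xyz":[-5,26,0],"angular":[0,0,0]},{"jaw":-1,"xyz":[-8,31,0],"angular":[0,0,0]},{"jaw":-1,"xyz":[-11,36,0],"angular":[0,0,0]},{"jaw":-1,"xyz":[-16,39,0],"angular":[0,0,0]},{"jaw":-1,"xyz":[-21,42,0],"angular":[0,0,0]},{"jaw":-1,"xyz":[-21,42,0],"angular":[0,0,0]}]'
python3 - <<'E'
from fit import *
p,d=snap('top','t2')
a=cv2.imread('pics/t2.png')[150:260,195:315];b=snap('wrist','w2')[0][:,:,::-1]
cv2.imwrite('pics/c2.png',np.hstack([cv2.resize(a,(360,330),interpolation=cv2.INTER_CUBIC),cv2.resize(b,(440,330))]))
E
```

```text
clock: 5.62
eef_pos: [519.0, 55.1, 93.2]
tool_rot: [3.141, 0.003, -0.002]
force: [0.2, -0.1, -0.6]
width: -0.4
gripper_force: 0.0
```

View pics/c2.png

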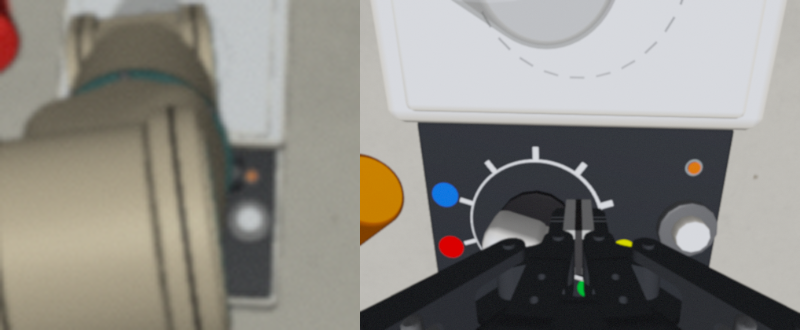

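The handle has been carried round and the force is near zero, so it's at rest. I'll push on to the last click.

```bash
python3 -m creep '[{"jaw":-1,"xyz":[-4,3,0],"angular":[0,0,0]},{"jaw":-1,"xyz":[-8,5,0],"angular":[0,0,0]},{"jaw":-1,"xyz":[-12,7,0],"angular":[0,0,0]},{"jaw":-1,"xyz":[-16,8,0],"angular":[0,0,0]},{"jaw":-1,"xyz":[-20,8,0],"angular":[0,0,0]},{"jaw":-1,"xyz":[-24,8,0],"angular":[0,0,0]},{"jaw":-1,"xyz":[-27,8,0],"angular":[0,0,0]},{"jaw":-1,"xyz":[-27,8,0],"angular":[0,0,0]}]'
```

```text
clock: 6.72
eef_pos: [492.4, 47.8, 93.1]
tool_rot: [3.141, 0.002, -0.001]
force: [-0.9, 0.3, 1.3]
width: 0.1
gripper_force: 0.0
```

```bash
python3 -m creep '[{"jaw":-1,"xyz":[8,6,0],"angular":[0,0,0]},{"jaw":-1,"xyz":[16,10,0],"angular":[0,0,0]},{"jaw":-1,"xyz":[16,10,-50],"angular":[0,0,0]},{"jaw":-1,"xyz":[16,10,-100],"angular":[0,0,0]},{"jaw":-1,"xyz":[-20,10,-110],"angular":[0,0,0]},{"jaw":-1,"xyz":[-35,10,-110],"angular":[0,0,0]},{"jaw":-1,"xyz":[-35,10,-110],"angular":[0,0,0]}]'
python3 - <<'E'
from fit import *
p,d=snap('wrist','w3'); fit('wrist',p,(100,60,450,250))
E
```

```text
clock: 7.6
eef_pos: [457.9, 37.7, 203.0]
tool_rot: [3.141, 0.001, -0.001]
force: [-0.3, -0.6, 0.3]
width: 0.0
gripper_force: 0.0
green [264.8 204.2] 364 [455.8  48.4  55. ]
yellow [293.5 167.5] 384 [485.2  25.8  55. ]
blue [141.5 114.1] 457 [525.3 139.1  55. ]
red [145.4 164. ] 401 [488.1 140.1  55. ]
pose [ 5.74563e+02  5.66470e+01 -2.60000e-02] res [ 0.   0.1  0.   0.1 -0.1 -0.1  0.  -0.1]
axis [505.2  82.5]
key [502.7 -13.5]
tip5 [538.5  56.9]
tip8 [470.6  58.7]
green [455.8  48.5]
```

View pics/w3.png

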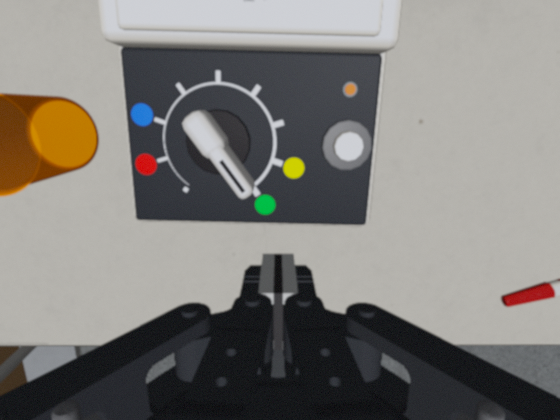

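The pointer now aims at the green dot (tip at about (247,192), dot at (265,204)), and the key is at (349,146). Next, move over the key.

```bash
python3 -m creep '[{"jaw":-1,"xyz":[22,25,0],"angular":[0,0,0]},{"jaw":-1,"xyz":[44,50,0],"angular":[0,0,0]},{"jaw":-1,"xyz":[44,50,50],"angular":[0,0,0]},{"jaw":-1,"xyz":[44,50,90],"angular":[0,0,0]},{"jaw":-1,"xyz":[44,50,108],"angular":[0,0,0]},{"jaw":-1,"xyz":[44,50,108],"angular":[0,0,0]},{"jaw":-1,"xyz":[44,50,108],"angular":[0,0,0]}]'
python3 - <<'E'
from h import *
p,d=snap('wrist','w4')
E
```

```text
clock: 8.52
eef_pos: [503.3, -12.2, 95.4]
tool_rot: [3.142, -0.001, -0.001]
force: [-0.2, 0.3, -0.2]
width: -0.1
gripper_force: 0.0
```

View pics/w4.png

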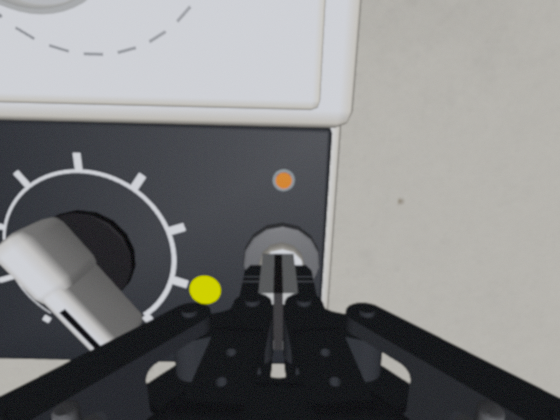

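The fingertips (278,270) are right over the key and ring (centre at about (281,262)). Now press in small steps.

```bash
python3 -m creep '[{"jaw":-1,"xyz":[0,0,6],"angular":[0,0,0]},{"jaw":-1,"xyz":[0,0,10],"angular":[0,0,0]},{"jaw":-1,"xyz":[0,0,12],"angular":[0,0,0]},{"jaw":-1,"xyz":[0,0,14],"angular":[0,0,0]},{"jaw":-1,"xyz":[0,0,14],"angular":[0,0,0]}]'
```

```text
clock: 9.2
eef_pos: [503.1, -12.1, 83.7]
tool_rot: [-3.141, -0.002, -0.001]
force: [-4.0, -0.1, 24.8]
width: 0.1
gripper_force: 12.2
```

```bash
for i in 1; do python3 -m creep '[{"jaw":-1,"xyz":[0,0,-1],"angular":[0,0,0]},{"jaw":-1,"xyz":[0,0,-1],"angular":[0,0,0]}]'; python3 -m creep '[{"jaw":-1,"xyz":[0,0,-1],"angular":[0,0,0]},{"jaw":-1,"xyz":[0,0,-1],"angular":[0,0,0]}]';python3 -m creep '[{"jaw":-1,"xyz":[0,0,-1.5],"angular":[0,0,0]},{"jaw":-1,"xyz":[0,0,-1.5],"angular":[0,0,0]}]';python3 -m creep '[{"jaw":-1,"xyz":[0,0,-1.5],"angular":[0,0,0]},{"jaw":-1,"xyz":[0,0,-1.5],"angular":[0,0,0]}]';python3 -m creep '[{"jaw":-1,"xyz":[0,0,-2],"angular":[0,0,0]},{"jaw":-1,"xyz":[0,0,-2],"angular":[0,0,0]}]'; done | grep -E 'eef|force: \['
```

```text
eef_pos: [503.1, -12.1, 83.8]
force: [-1.7, 0.0, 15.4]
eef_pos: [503.0, -12.1, 84.0]
force: [-0.0, -0.5, 8.7]
eef_pos: [503.0, -12.1, 85.0]
force: [1.8, 0.9, 2.4]
eef_pos: [502.7, -12.1, 86.4]
force: [2.6, 0.2, 1.7]
eef_pos: [501.3, -12.2, 88.1]
force: [0.3, 0.1, 1.0]
```

The force profile shows a hard stop at z≈84, then a spring of 4 to 1 N over about 4 mm. So the key went fully down and has come back up. I'll lift away and check.

```bash
python3 -m creep '[{"jaw":-1,"xyz":[0,0,-15],"angular":[0,0,0]},{"jaw":-1,"xyz":[0,0,-70],"angular":[0,0,0]},{"jaw":-1,"xyz":[-20,0,-120],"angular":[0,0,0]},{"jaw":-1,"xyz":[-40,-20,-130],"angular":[0,0,0]},{"jaw":-1,"xyz":[-40,-40,-130],"angular":[0,0,0]},{"jaw":-1,"xyz":[-40,-40,-130],"angular":[0,0,0]},{"jaw":-1,"xyz":[-40,-40,-130],"angular":[0,0,0]}]'
python3 - <<'E'
from h import *
p,d=snap('wrist','w5')
E
```

```text
clock: 11.32
eef_pos: [462.3, 27.1, 218.4]
tool_rot: [3.141, 0.0, -0.002]
force: [-0.3, -0.1, -0.7]
width: -0.2
gripper_force: 0.0
```

View pics/w5.png

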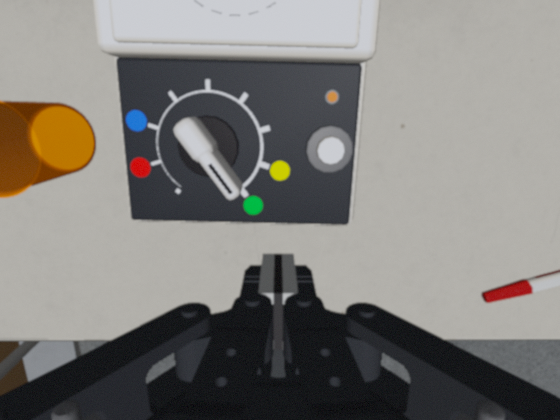

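The pointer (tip at (236,194)) is still at the green dot (253,205), the key (330,150) is up, and the arm is clear.

```bash
python3 -c "
from cell import ctrl
print(ctrl.finish_job())"
```

```text
the job is handed in; nothing more can be done
None
```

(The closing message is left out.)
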